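# Hang up the ear defenders and shut the dust lid

## Task

Put the ear defenders away: hang them by their headband over the rail inside the plywood stand, one cup on each side of the rail, lowering them until the rail really carries them before you let go (no dropping, no ramming). Then swing the stand's dust lid over and press it fully shut, past its spring catch, leaving the ear defenders hanging freely and the other things on the bench where they are.

Things in the scene. Friction and masses are not known exactly. Their poses are not given: they have to be found in the camera images.
- muffs: ear defenders, 200 to 350 g, standing on two flat-footed cups. Origin midway between the cups' feet; z up, x cup to cup, y across the headband; same after half a turn. 160 tall, 136 wide (x). Cups 66 deep (y), 84 tall, free gap between them 50 (x -25 to 25). Rigid headband arch 30 wide (y); padded crown flat for 30 along x, 14 thick, top at z = 160, underside at z = 146 mm
- muffs_crown (a point): middle of the underside of the headband's padded crown, 146 mm above the cups' feet: this comes to rest on the rail
- stand: plywood stand fixed on the bench, origin under its centre, z up. Cheeks 12 thick, 200 long (x), inner faces at y = +-75, 235 tall; 10 mm base board; open at both x ends and on top when the lid is up. A steel rail, 20 mm diameter, spans cheek to cheek along y at x = 0. The rail's height is set by hand and not reported: its top is anywhere from z = 165 to 200 mm, to be felt or seen
- lid (a joint): dust lid angle (rad): 0 shut, 1.57 upright, at most 2.0. Plywood plate 210 (x) by 176, 10 mm thick, hinged on top of the +y cheek, opens up and out to +y. Its stiff hinge stays as left (3 N at the free edge moves it). Shut, its top is at z = 246 mm of the stand. Over the last 0.1 rad a spring catch at the -y cheek must be passed: roughly 8 to 15 N down near the free edge
- lid_hinge (a point): point on the hinge axis of the lid, at its middle: in the stand's frame x = 0, y = 81, z = 236 mm
- lid_edge (a point): middle of the lid's free edge on its upper (outer) face, 170 mm from the hinge axis
- offcut: dark walnut offcut, a block 120 x 70 x 32 mm lying flat, origin at the centre of its underside, its long side along x. Not part of the job: leave it
- block: brown wood block 100 x 55 x 45 mm lying flat, origin at the centre of its underside. Not part of the job: leave it
- glue: white glue bottle with orange cap, 60 mm diameter, 170 mm tall, standing, origin at the centre of its underside. Not part of the job: leave it
- jar: clear screw-top jar, 72 mm diameter, 90 mm tall, standing, origin at the centre of its underside. Not part of the job: leave it
- hammer: hammer lying along its x axis, handle to -x, about 280 mm long. Not part of the job: leave it
- marker: fat marker pen, 135 mm long, 18 mm thick, lying along its x axis. Not part of the job: leave it
- square: carpenter's try square lying flat: wooden stock 110 mm (along y) and steel blade 160 mm (along x); origin under the stock. Not part of the job: leave it
There are look-alikes about, which are no part of the job. What is shaped like the muffs but red or turquoise is not meant.

How it is judged:
By the outcome, as a careful person would: the job done as asked, in the order asked, and still so for the second after the job is handed in, with the robot touching nothing.
It also fails if it takes over 69 s, if anything falls off the work surface, if the arm or the gripper's body presses on something with over 40 N, if the wrist force passes 120 N, or if a joint passes its speed limit or range.

## Robot

A 7-joint arm with a two-finger parallel gripper is mounted at the origin on the work surface. World frame = base frame: x ahead of the robot, y to its left, z up, the work surface at z = 0. Lengths are in m, angles in degrees, forces in N, time in s.
With the tool pointing down it reaches from about 0.35 to 0.775 m from the base axis. Payload 3.1 kg.
Tool frame: the origin (TCP) lies on the centre line of the jaws, within the pads' length; the fingertips stand 17 mm ahead of it and the grasp point (between the pads) lies 2 mm behind it (robot.tip_reach is the distance from the TCP to the fingertips, in m); z points along the fingers, y is the line along which they close (so a half turn about z gives the same grasp; the last joint's range is limited). The gripper opens to 85 mm and grips with 20 to 120 N. Pads are 22 mm wide; open, the fingers measure 114 mm over their backs; the gripper's body (76 mm by 85 mm) begins 54 mm behind the grasp point. The pads swing forward as they close: fully open they stand 13 mm farther back than shut.
Start: joints at [70.777, 17.813, 0.802, 86.603, -0.252, 75.585, -1.558], TCP at [0.159, -0.526, 0.248] pointing down, gripper open.
Joint ranges: [-154.91, 154.91], [-16.99, 109.72], [-72.82, 74.43], [7.12, 147.25], [-82.49, 262.49], [11.32, 116.49], [-174.64, 174.64]. Speed limits (degrees/s): [159.86, 159.86, 180, 180, 180, 180, 180].

## Interface

Orientations are given as [roll, pitch, yaw] about the fixed x, y, z axes, in that order (R = Rz(yaw) Ry(pitch) Rx(roll)).
In Python, from station import robot, fingers, vision, workorder, recognise gives the robot as it stands. Calls block until the motion is done:
- robot.move_to(position, orientation): joint-space move of the TCP to a pose.
- robot.line_to(position, orientation=None, velocity=0.15, f_stop=None): straight line of the TCP; orientation=None keeps the orientation; velocity is the mean speed in m/s. With f_stop (N) it stops when the force on the tool has changed by that much, and returns True; else False.
- robot.move_j(angles): joint-space move.
- fingers.gripper_to(opening, force=None): opening from 0.0 (shut) to 1.0 (fully open); force is the grip in N (None keeps the last); returns when the fingers have stopped.
- robot.pause(seconds).
- robot.inverse_kinematics(position, orientation): joint angles nearest the present ones, or None.
- vision.grab_frame(name): name is "scene" or "side" or "wrist"; returns the picture (384x512x3 uint8, red, green, blue); there is no depth.
- vision.calibration(name): a dict with "mtx" (3x3 intrinsics, pixels), "k1" (the pictures are not rectified: a ray, as slopes to the right and down, at radius r is drawn at 1 + k1 r^2 times it, then the intrinsics apply), "extrinsics" (4x4, takes a point from world to camera coordinates); the wrist camera has in their place "T_tool_cam" (4x4, takes a point from camera to tool coordinates, whose origin is the TCP and whose axes are the flange's). Camera axes: x right, y up, looking along -z (the intrinsics and any distortion apply to the point x, -y, -z); pixel columns grow to the right and rows downward; lengths in m; the calibration is good to about 2 mm. A picture is of the moment at which its call begins: read the wrist's pose just before it. calibration takes no time and is no camera call.
A pose or a line that the arm cannot do raises robot.PlanningError and nothing moves.
- workorder.close_job(): hands the job in; it is judged then, once.
Trained networks look in the newest picture that a camera, given by its name, has taken for a name from the list of things; names that differ only in an ending like _2 or _b are one class to them, and where a whole thing is asked for, a point or a joint stands for the part that bears it (a point fixed in the world has none). Each returns a list of dicts, best first, with "p" (0 to 1); they miss things now and then, are a little off and sometimes report something else, mostly with a low value. They report only what shows in the picture. A call takes as long as a camera call. They do not tell look-alikes from the thing itself.
- recognise(label, camera): "rect" ([centre column, centre row, width, height] in pixels, round what is visible of it).
Readings, each from a call of its own:
- robot.current_time_s(): time.
- robot.current_joint_positions(): joint angles.
- robot.current_dq(): joint speeds.
- robot.current_joint_torque(): joint torques, N m.
- robot.current_tool_pos(): TCP position.
- robot.current_eef_rot(): TCP orientation.
- robot.current_contact_force(): force on the tool from outside, world axes, zero at the start.
- robot.current_torque(): the same for the moment, N m.
- robot.current_finger_gap(): opening from 0.0 (shut) to 1.0 (fully open).
- robot.current_gripper_force(): force on a finger pad.
Only numpy, scipy, OpenCV 4.12 (cv2) and the standard library are available. Lean on these libraries where they do the work, as an engineer would, in place of code of your own. Each camera call takes 0.05 s, during which the arm holds its last target. There are 200 camera calls.

## Working session

There is one attempt and no reset: what is moved stays moved. The work goes in short steps, each a Python script; the robot and the scene stay as the last script left them, time stands still between calls to the robot, and variables do not carry over. Pictures are saved under pics/ and viewed, at most 11 in all, crops included, and the job is handed in when it is done.

```bash
mkdir -p pics; python3 - <<'E'
from station import robot, fingers, vision, workorder, recognise
import cv2,numpy as np
ims=[]
for n in ["scene","side"]:
    im=vision.grab_frame(n); cv2.imwrite(f"pics/{n}0.png",cv2.resize(im[:,:,::-1],(800,600),interpolation=cv2.INTER_CUBIC))
    c=vision.calibration(n); print(n,np.round(c["mtx"],1).tolist(),c["k1"]);print(np.round(c["extrinsics"],3).tolist())
    for l in ["muffs","stand","lid","lid_edge","glue","jar","block","offcut","hammer"]:
        print(l,[(np.round(d["rect"]).tolist(),round(d["p"],2)) for d in recognise(l,n)][:4])
print(vision.calibration("wrist"),robot.current_time_s())
E
```

```text
scene [[465.2, 0.0, 256.5], [0.0, 465.2, 199.8], [0.0, 0.0, 1.0]] -0.006498599024181288
[[-0.836, 0.548, 0.001, 0.441], [-0.458, -0.699, 0.55, 0.037], [0.302, 0.459, 0.835, -1.778], [0.0, 0.0, 0.0, 1.0]]
muffs [([189.0, 121.0, 29.0, 44.0], 0.83), ([201.0, 179.0, 38.0, 35.0], 0.75)]
stand [([259.0, 276.0, 100.0, 108.0], 0.77)]
lid [([270.0, 269.0, 77.0, 59.0], 0.65)]
lid_edge [([271.0, 272.0, 76.0, 63.0], 0.64), ([259.0, 277.0, 101.0, 109.0], 0.55)]
glue [([193.0, 252.0, 21.0, 37.0], 0.62), ([272.0, 272.0, 75.0, 57.0], 0.24)]
jar [([201.0, 152.0, 25.0, 23.0], 0.58)]
block [([290.0, 374.0, 28.0, 20.0], 0.88)]
offcut [([236.0, 216.0, 34.0, 24.0], 0.58)]
hammer [([165.0, 205.0, 73.0, 26.0], 0.78)]
side [[475.7, 0.0, 252.7], [0.0, 475.7, 188.3], [0.0, 0.0, 1.0]] 0.061178201168744784
[[-0.885, -0.465, 0.01, 0.331], [0.373, -0.697, 0.612, -0.323], [-0.278, 0.546, 0.791, -1.508], [0.0, 0.0, 0.0, 1.0]]
muffs [([348.0, 190.0, 52.0, 48.0], 0.97), ([260.0, 143.0, 28.0, 47.0], 0.74), ([314.0, 105.0, 35.0, 37.0], 0.73), ([148.0, 198.0, 76.0, 68.0], 0.24)]
stand [([169.0, 218.0, 112.0, 108.0], 0.84
[... 226 characters left out ...]
99.0, 39.0, 24.0], 0.74)]
offcut [([245.0, 189.0, 34.0, 34.0], 0.68)]
hammer [([233.0, 137.0, 30.0, 47.0], 0.66), ([182.0, 163.0, 17.0, 22.0], 0.43)]
{'mtx': array([[309.73629998,   0.        , 254.64877631],
       [  0.        , 309.73629998, 191.1108503 ],
       [  0.        ,   0.        ,   1.        ]]), 'k1': 0.024608087862275124, 'T_tool_cam': array([[ 2.78980238e-04,  9.56407993e-01,  2.92033685e-01,
         7.43565741e-02],
       [ 9.99999540e-01, -5.34663777e-04,  7.95718484e-04,
         2.25236252e-03],
       [ 9.17171351e-04,  2.92033329e-01, -9.56407703e-01,
        -1.24836141e-01],
       [ 0.00000000e+00,  0.00000000e+00,  0.00000000e+00,
         1.00000000e+00]])} 1.0
```

View pics/scene0.png

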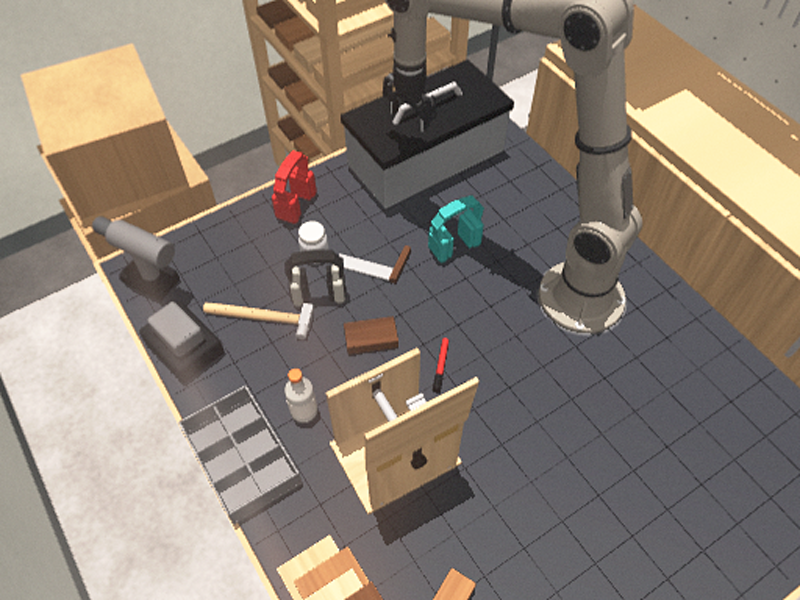

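View pics/side0.png

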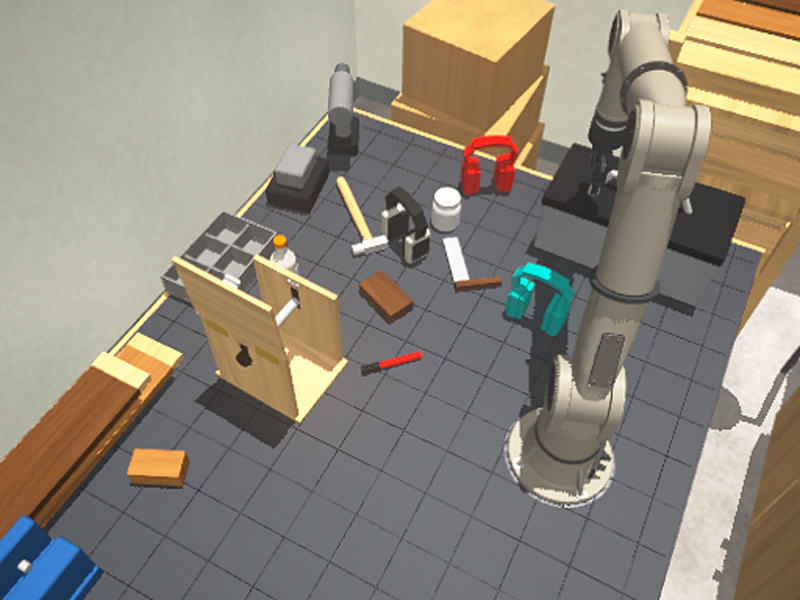

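The true muffs (black band, cream cups) are at (318,275) in the scene view and (405,225) in the side view. The stand is at (400,440) and (270,335), with its lid up. I'll zoom in on both.

```bash
python3 - <<'E'
from station import vision
import cv2,numpy as np
out=np.zeros((600,800,3),np.uint8)
S=vision.grab_frame("scene")[:,:,::-1];D=vision.grab_frame("side")[:,:,::-1]
for i,(im,u,v,w) in enumerate([(S,200,215,120),(D,105,155,120),(S,170,150,64),(D,228,112,64)]):
    h=w*3//4; c=cv2.resize(im[v:v+h+ (w==120)*30,u:u+w],None,fx=400/w,fy=400/w,interpolation=cv2.INTER_CUBIC)
    c=c[:(395 if i<2 else 205)] if False else c
    x=(i%2)*400;y=0 if i<2 else 400
    out[y:y+min(c.shape[0],600-y),x:x+400]=c[:600-y]
cv2.imwrite("pics/z1.png",out)
E
```

```text
(no output)
```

View pics/z1.png

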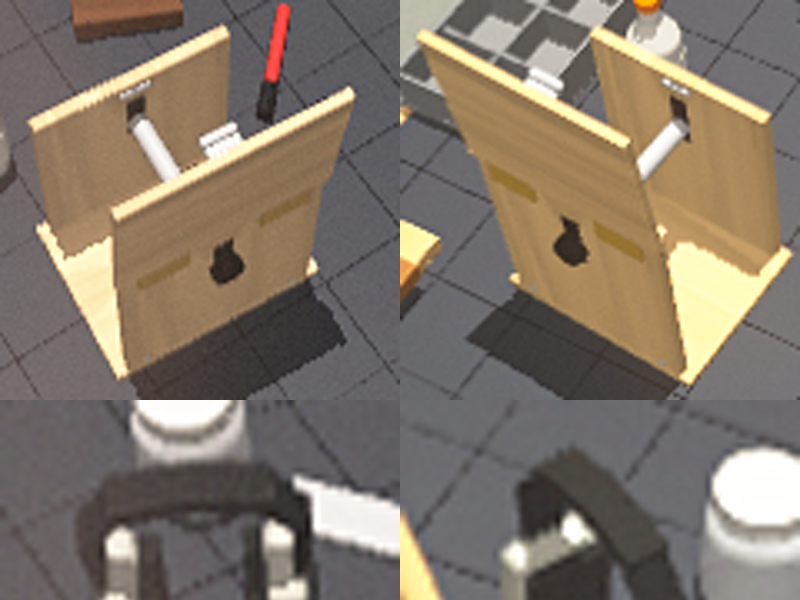

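```bash
cat > h.py <<'E'
import numpy as np
from station import robot, fingers, vision, workorder, recognise
from scipy.optimize import least_squares
from scipy.spatial.transform import Rotation as Ro
def proj(name,P,T=None):
    c=vision.calibration(name); P=np.atleast_2d(P)
    if name=="wrist": E=np.linalg.inv(T@c["T_tool_cam"])
    else: E=c["extrinsics"]
    p=P@E[:3,:3].T+E[:3,3]; s=np.c_[p[:,0],-p[:,1]]/-p[:,2:]
    s=s*(1+c["k1"]*(s**2).sum(1,keepdims=True)); return s@c["mtx"][:2,:2].T+c["mtx"][:2,2]
def Ttool():
    T=np.eye(4);T[:3,3]=robot.current_tool_pos();T[:3,:3]=Ro.from_euler('xyz',robot.current_eef_rot(),degrees=True).as_matrix();return T
def place(p,L):
    c,s=np.cos(p[2]),np.sin(p[2]);L=np.atleast_2d(L)
    return np.c_[p[0]+c*L[:,0]-s*L[:,1],p[1]+s*L[:,0]+c*L[:,1],L[:,2]]
E
python3 - <<'E'
from h import *
Z=lambda l,u,v,s:np.array(l,float)/s+[u-.35,v-.35]
sc=Z([(40,131),(229,37),(117,221),(354,99),(122,377),(141,123)],200,215,400/120)
si=Z([(195,38),(367,124),(20,41),(231,148),(283,378),(279,123)],105,155,400/120)
def lid(x,t): return (x,.081-.17*np.cos(t)+.01*np.sin(t),.236+.17*np.sin(t)+.01*np.cos(t))
def f(p):
    C=[(.1,-.075,.235),(-.1,-.075,.235),lid(.105,p[3]),lid(-.105,p[3])]
    R=(0,-.075,p[4]-.01)
    a=proj("scene",place(p,C+[(.1,.087,0),R]));b=proj("side",place(p,C+[(-.1,.087,0),R]))
    return np.r_[(a-sc).ravel(),(b-si).ravel()]
r=least_squares(f,[.6,.1,0,1.6,.18],loss="soft_l1");print(r.x,np.round(f(r.x).reshape(-1,2),1).tolist())
g=lambda P:np.r_[(proj("scene",P)-[203,178])[0],(proj("side",P)-[259,144])[0]]
q=least_squares(lambda P:g(P),[.6,-.2,.08]);print(q.x,q.fun)
print(robot.inverse_kinematics([q.x[0]-.07,q.x[1],.42],[180,0,0]),robot.inverse_kinematics([q.x[0]-.07,q.x[1],.42],[180,0,180]))
E
```

```text
[ 0.60225189  0.09164032 -0.06789868  1.63886162  0.17368972] [[-1.4, 0.3], [0.8, -0.4], [0.1, -0.3], [1.2, -1.0], [2.5, -0.5], [-1.0, -1.1], [-1.4, -0.9], [-0.8, -0.1], [-0.8, -1.1], [-1.3, 0.1], [0.0, 1.3], [1.2, 0.6]]
[ 0.53294658 -0.35214222  0.07493974] [ 0.00816325  0.02759502  0.01556277 -0.02479079]
[ 40.17254924  21.38887307  -7.55216712  58.05432967   2.79610375
 100.71329035 -56.34470092] [ 54.45521568  23.89903863 -32.44417634  57.33094166  12.83184967
 101.87045135 116.97277506]
```

```bash
python3 - <<'E'
from h import *
import cv2
print(robot.tip_reach)
robot.move_to([.50,-.352,.40],[180,0,0])
T=Ttool(); im=vision.grab_frame("wrist"); np.save("T1.npy",T)
print(recognise("muffs","wrist"),T[:3,3],robot.current_contact_force(),robot.current_time_s())
cv2.imwrite("pics/w1.png",cv2.resize(im[:,:,::-1],(800,600),interpolation=cv2.INTER_CUBIC))
E
```

```text
0.017
[{'rect': [451.7, 190.2, 119.6, 101.5], 'p': 0.82}, {'rect': [257.2, 126.3, 72.7, 103.0], 'p': 0.66}, {'rect': [224.9, 314.5, 33.6, 63.6], 'p': 0.57}] [ 0.49884801 -0.35336944  0.3994935 ] [-1.18522239  0.39019496 -0.00314701] 2.725
```

View pics/w1.png

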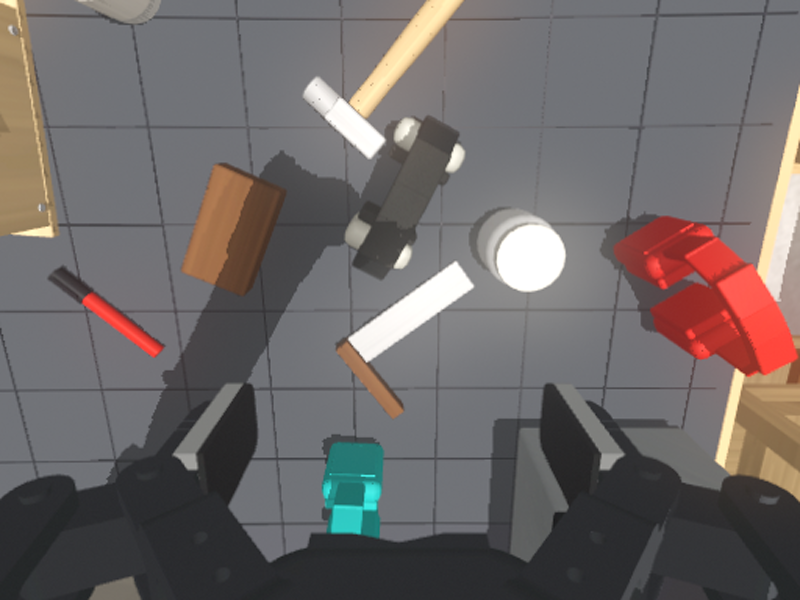

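```bash
python3 - <<'E'
from h import *
import cv2
T=np.load("T1.npy")
px=(np.array([(425,117),(460,133),(353,265),(390,280)])+.5)/1.5625-.5
f=lambda p:(proj("wrist",place(p,[(w,y,p[3]) for w,y in((p[4],.015),(p[4],-.015),(-p[4],.015),(-p[4],-.015))]),T)-px).ravel()
reg=lambda p:np.r_[f(p),(p[4]-.065)*1000]
r=least_squares(reg,[.53,-.35,-.4,.1,.065],x_scale=[.1,.1,.1,.1,.1]);print(r.x,np.round(f(r.x),1))
x,y,yaw=r.x[:3]; deg=np.degrees(yaw)
p=np.array([x,y])
robot.move_to([*p,.30],[180,0,deg])
T=Ttool(); im=vision.grab_frame("wrist"); np.save("T2.npy",T);print(robot.current_joint_positions(),T[:3,3])
cv2.imwrite("pics/w2.png",cv2.resize(im[:,:,::-1],(800,600),interpolation=cv2.INTER_CUBIC))
E
```

```text
[ 0.53396031 -0.36135292 -0.45094779  0.12977958  0.06464356] [-0.  -0.8 -0.1  0.5  1.5  0.1 -1.4  0.2]
[ 34.92572503  28.67760004  -3.9459328   63.42600924   1.92489952
  87.79762966 -84.40373026] [ 0.53324068 -0.36195686  0.29994513]
```

View pics/w2.png

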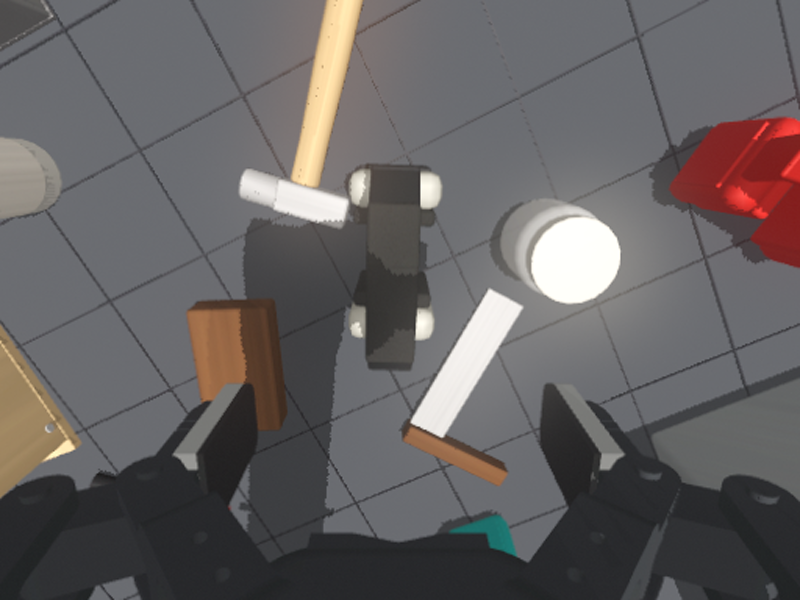

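```bash
python3 - <<'E'
from h import *
T=np.load("T2.npy")
px=(np.array([(369,165),(418,165),(365,362),(413,368),(367.5,230),(419,230)])+.5)/1.5625-.5
def P(p): return place(p,[(p[4],.015,p[3]),(p[4],-.015,p[3]),(-p[4],.015,p[3]),(-p[4],-.015,p[3])])
def f(p):
    a=(proj("wrist",P(p),T)-px[:4]).ravel()
    # crown edges at row 230: interpolate edge line
    e=[]
    for s,q in((.015,px[4]),(-.015,px[5])):
        l=proj("wrist",place(p,[(.015,s,.16),(-.015,s,.16)]),T)
        e.append(np.interp(q[1],l[:,1],l[:,0])-q[0])
    return np.r_[a,e,(p[4]-.065)*500]
r=least_squares(f,[.533,-.361,-.45,.12,.065],x_scale=.1);print(r.x,np.degrees(r.x[2]),np.round(r.fun,1))
k=lambda x,z:np.round((proj("wrist",place(r.x,[(x,0,z)]),T)[0]+.5)*1.5625-.5).tolist()
print([k(.015,.16),k(0,.16),k(-.015,.16)])
np.save("muffs.npy",r.x)
E
```

```text
[ 0.53726068 -0.36134589 -0.47806368  0.12925225  0.06424024] -27.3910311448932 [ 0.  -0.5  1.3  0.5  1.3  1.6 -0.6 -1.5 -1.6 -0.2 -0.4]
[[392.0, 258.0], [391.0, 284.0], [391.0, 309.0]]
```

```bash
python3 - <<'E'
from h import *
import cv2
o=[180,0,-27.4]
fingers.gripper_to(.65)
robot.move_to([.536,-.3615,.19],o)
f0=robot.current_contact_force()
print(robot.line_to([.536,-.3615,.165],o,velocity=.06,f_stop=4), robot.current_tool_pos())
fingers.gripper_to(0,force=60); print(robot.current_finger_gap(),robot.current_gripper_force())
robot.line_to([.536,-.3615,.21],o,velocity=.08); robot.pause(.3)
f1=robot.current_contact_force(); print(f0,f1,robot.current_torque(),robot.current_finger_gap(),robot.current_time_s())
im=vision.grab_frame("side")[80:180,200:333,::-1];s=vision.grab_frame("scene")[100:200,130:263,::-1]
cv2.imwrite("pics/g1.png",cv2.resize(np.vstack([im,s]),None,fx=3,fy=3,interpolation=cv2.INTER_CUBIC))
E
```

```text
False [ 0.53589954 -0.3614548   0.16477021]
0.33193274677181916 61.62036657042336
[-0.10236241 -0.58589481  0.39427729] [-0.58161289  1.16713243 -1.56360239] [-0.04498108 -0.00605022  0.0301105 ] 0.33247341601954866 6.1417
```

View pics/g1.png

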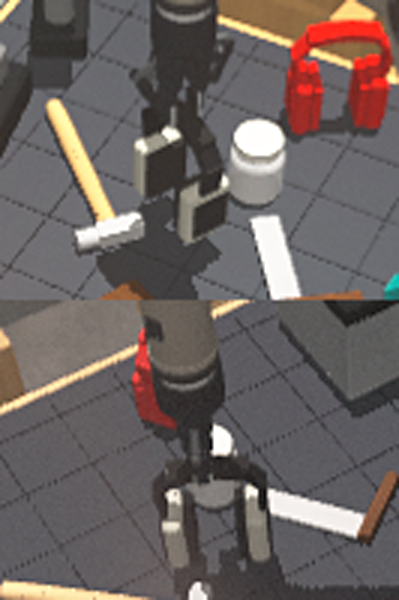

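```bash
python3 - <<'E'
from h import *
import cv2
robot.line_to([.536,-.3615,.44],velocity=.2)
robot.move_to([.53,-.06,.45],[180,0,-3.9])
T=Ttool(); im=vision.grab_frame("wrist"); np.save("T3.npy",T);print(T[:3,3],robot.current_finger_gap(),robot.current_time_s())
cv2.imwrite("pics/w3.png",cv2.resize(im[:,:,::-1],(800,600),interpolation=cv2.INTER_CUBIC))
s=[.6023,.0916,-.0679]
k=np.round((proj("wrist",place(s,[(.1,-.075,.235),(-.1,-.075,.235),(.1,-.087,.235),(-.1,-.087,.235),(.1,.075,.235),(-.1,.075,.235),(0,-.075,.174),(0,.075,.174)]),T)+.5)*1.5625-.5);print(k.tolist())
E
```

```text
[ 0.53019186 -0.06256378  0.44962658] 0.33462335420876765 8.75
[[256.0, 2.0], [282.0, 312.0], [276.0, 2.0], [298.0, 312.0], [6.0, -0.0], [76.0, 313.0], [290.0, 169.0], [99.0, 169.0]]
```

View pics/w3.png

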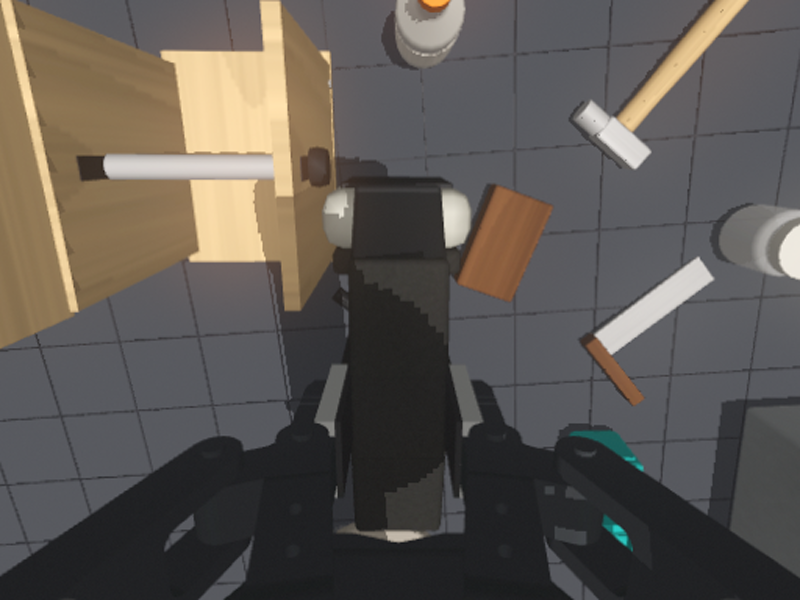

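```bash
python3 - <<'E'
from h import *
import cv2
o=[180,0,-4.2]; x,y=.6035,.0905
robot.line_to([x,y,.45],o,velocity=.2)
print(robot.line_to([x,y,.235],o,velocity=.12,f_stop=6),robot.current_tool_pos())
robot.pause(.3); f0=np.array(robot.current_contact_force())
hit=robot.line_to([x,y,.18],o,velocity=.02,f_stop=2.0); robot.pause(.2)
print(hit,robot.current_tool_pos(),f0,robot.current_contact_force(),robot.current_torque(),robot.current_finger_gap(),robot.current_time_s())
a=vision.grab_frame("side")[130:280,105:255,::-1];b=vision.grab_frame("scene")[200:350,190:340,::-1]
cv2.imwrite("pics/p1.png",cv2.resize(np.hstack([a,b]),(800,400),interpolation=cv2.INTER_CUBIC))
E
```

```text
False [0.60395043 0.09064577 0.23579276]
True [0.60348401 0.09049539 0.19240184] [-0.57561128 -0.3998471  -1.15193829] [-0.21448955  0.50605859  6.05103711] [-0.0828038   0.01812967 -0.01694435] 0.32814794627820765 14.075
```

View pics/p1.png

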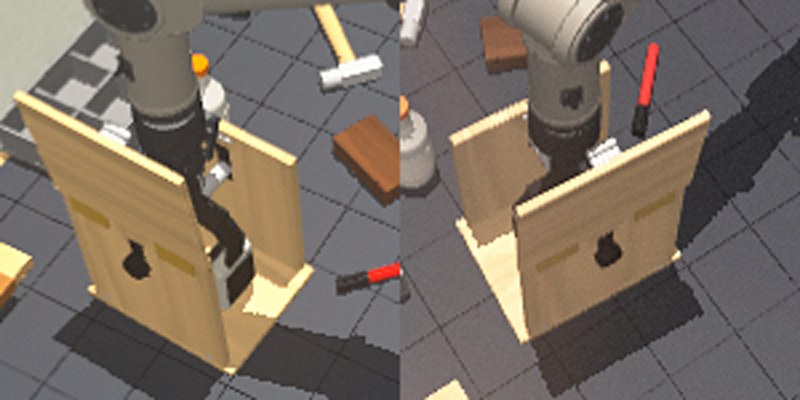

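```bash
python3 - <<'E'
from h import *
import cv2
fingers.gripper_to(.65); print(robot.current_finger_gap(),robot.current_contact_force())
robot.line_to([.6035,.0905,.28],velocity=.08)
T=Ttool(); im=vision.grab_frame("wrist"); np.save("T4.npy",T)
robot.line_to([.6035,.0905,.46],velocity=.2)
a=vision.grab_frame("side")[130:280,105:255,::-1];w=vision.grab_frame("wrist")[:,:,::-1]
print(robot.current_contact_force(),robot.current_time_s())
cv2.imwrite("pics/p2.png",np.hstack([cv2.resize(a,(288,288)),w[:288]])[:, :800])
E
```

```text
0.6494266133815467 [ 0.30563347 -0.34632285 -0.52334661]
[ 0.11218256 -0.75416325 -0.33497322] 17.0167
```

View pics/p2.png

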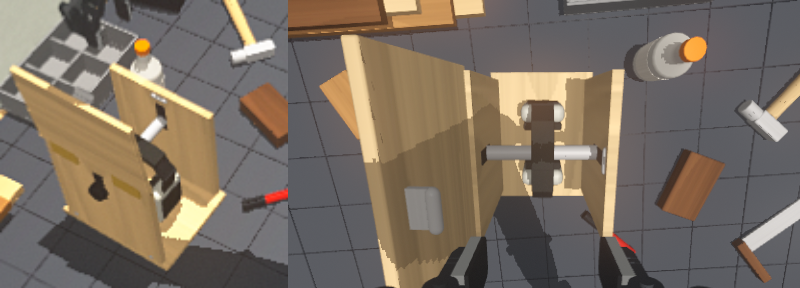

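The ear defenders hang on the rail with one cup on each side. Next I'll swing the lid over.

```bash
python3 - <<'E'
from h import *
import cv2
S=(.6035,.0905,np.radians(-4.2)); o=[180,0,-4.2]; h=.0145
W=lambda y,z:place(S,[(0,y,z)])[0]
def tcp(t,r=.15,g=0):
    n=np.array([np.sin(t),np.cos(t)]);c=np.array([.081,.236])+r*np.array([-np.cos(t),np.sin(t)])+(.01+g)*n
    return W(c[0]+h,c[1]+.017)
fingers.gripper_to(0)
robot.line_to(W(.165,.47),o,velocity=.2)
robot.line_to(tcp(1.64,g=.04),o,velocity=.2,f_stop=15)
robot.pause(.2)
for t in np.linspace(1.6,.16,10):
    hit=robot.line_to(tcp(t),o,velocity=.12,f_stop=18)
    if hit: print("hit",t); break
print(robot.current_tool_pos(),tcp(.16),robot.current_contact_force(),robot.current_time_s())
a=vision.grab_frame("side")[110:290,95:275,::-1];b=vision.grab_frame("scene")[190:370,190:370,::-1]
cv2.imwrite("pics/l1.png",cv2.resize(np.hstack([a,b]),(800,400)))
E
```

```text
Traceback (most recent call last):
station.PlanningError: the arm cannot follow that straight line within its joint ranges
```

```bash
python3 - <<'E'
from h import *
S=(.6035,.0905,np.radians(-4.2))
print(robot.current_joint_positions(),robot.current_time_s(),robot.current_tool_pos())
for x in(0,-.05):
  for (y,z) in((.165,.47),(.165,.44),(.165,.41),(.12,.41),(0,.38)):
    for yaw in(-4.2,20,-50,85.8,-94.2):
      q=robot.inverse_kinematics(place(S,[(x,y,z)])[0],[180,0,yaw])
      print(x,y,z,yaw,None if q is None else np.round(q).tolist())
E
```

```text
[  -3.22105904   27.95434987  -14.95586536   43.05798784    7.36242602
  109.88371563 -108.20686138] 17.5833 [0.60349163 0.0905236  0.46004811]
0 0.165 0.47 -4.2 None
0 0.165 0.47 20 None
0 0.165 0.47 -50 None
0 0.165 0.47 85.8 None
0 0.165 0.47 -94.2 None
0 0.165 0.44 -4.2 [-19.0, 37.0, -16.0, 32.0, 10.0, 112.0, -122.0]
0 0.165 0.44 20 [-18.0, 37.0, -20.0, 32.0, 13.0, 113.0, -99.0]
0 0.165 0.44 -50 [-21.0, 36.0, -8.0, 32.0, 5.0, 112.0, -166.0]
0 0.165 0.44 85.8 [-15.0, 38.0, -30.0, 31.0, 20.0, 113.0, -35.0]
0 0.165 0.44 -94.2 [-9.0, 41.0, -51.0, 31.0, 35.0, 116.0, 140.0]
0 0.165 0.41 -4.2 [-18.0, 35.0, -16.0, 39.0, 9.0, 107.0, -122.0]
0 0.165 0.41 20 [-16.0, 35.0, -20.0, 39.0, 12.0, 107.0, -99.0]
0 0.165 0.41 -50 [-21.0, 34.0, -8.0, 40.0, 5.0, 106.0, -166.0]
0 0.165 0.41 85.8 [-12.0, 36.0, -31.0, 39.0, 19.0, 108.0, -36.0]
0 0.165 0.41 -94.2 [-4.0, 42.0, -62.0, 38.0, 40.0, 112.0, 136.0]
0 0.12 0.41 -4.2 [-13.0, 32.0, -16.0, 45.0, 9.0, 105.0, -119.0]
0 0.12 0.41 20 [-12.0, 32.0, -20.0, 45.0, 11.0, 105.0, -96.0]
0 0.12 0.41 -50 [-17.0, 31.0, -8.0, 45.0, 4.0, 104.0, -163.0]
0 0.12 0.41 
[... 1374 characters left out ...]
5 0.41 -94.2 [1.0, 36.0, -62.0, 50.0, 33.0, 108.0, 131.0]
-0.05 0.12 0.41 -4.2 [-13.0, 25.0, -17.0, 55.0, 7.0, 101.0, -121.0]
-0.05 0.12 0.41 20 [-11.0, 25.0, -21.0, 55.0, 9.0, 101.0, -98.0]
-0.05 0.12 0.41 -50 [-17.0, 24.0, -10.0, 56.0, 4.0, 101.0, -165.0]
-0.05 0.12 0.41 85.8 [-5.0, 27.0, -32.0, 55.0, 14.0, 102.0, -36.0]
-0.05 0.12 0.41 -94.2 [7.0, 33.0, -62.0, 54.0, 30.0, 106.0, 135.0]
-0.05 0 0.38 -4.2 [0.0, 19.0, -17.0, 68.0, 5.0, 94.0, -110.0]
-0.05 0 0.38 20 [3.0, 19.0, -21.0, 68.0, 7.0, 94.0, -86.0]
-0.05 0 0.38 -50 [-5.0, 18.0, -10.0, 68.0, 3.0, 94.0, -154.0]
-0.05 0 0.38 85.8 [9.0, 20.0, -31.0, 68.0, 10.0, 95.0, -24.0]
-0.05 0 0.38 -94.2 [25.0, 28.0, -62.0, 67.0, 25.0, 98.0, 146.0]
```

```bash
cat >> h.py <<'E'
S=(.6035,.0905,np.radians(-4.2)); o=[180,0,-4.2]
W=lambda y,z,x=-.05:place(S,[(x,y,z)])[0]
def tcp(t,r=.15,g=0,h=.0145):
    n=np.array([np.sin(t),np.cos(t)]);c=np.array([.081,.236])+r*np.array([-np.cos(t),np.sin(t)])+(.01+g)*n
    return W(c[0]+h,c[1]+.017)
E
python3 - <<'E'
from h import *
import cv2
robot.line_to(W(0,.46),o,velocity=.2)
robot.line_to(W(.165,.46),o,velocity=.2)
robot.line_to(tcp(1.64,g=.04),o,velocity=.2,f_stop=15)
robot.pause(.2)
for t in np.linspace(1.6,.16,10):
    hit=robot.line_to(tcp(t),o,velocity=.12,f_stop=18)
    if hit: print("hit",t); break
print(robot.current_tool_pos(),tcp(.16),robot.current_contact_force(),robot.current_time_s())
a=vision.grab_frame("side")[110:290,95:275,::-1];b=vision.grab_frame("scene")[190:370,190:370,::-1]
cv2.imwrite("pics/l1.png",cv2.resize(np.hstack([a,b]),(800,400)))
E
```

```text
[0.54975729 0.04350707 0.28689095] [0.54989979 0.04330794 0.28677   ] [-0.00549804 -0.36371975 -0.07227956] 23.3
```

View pics/l1.png

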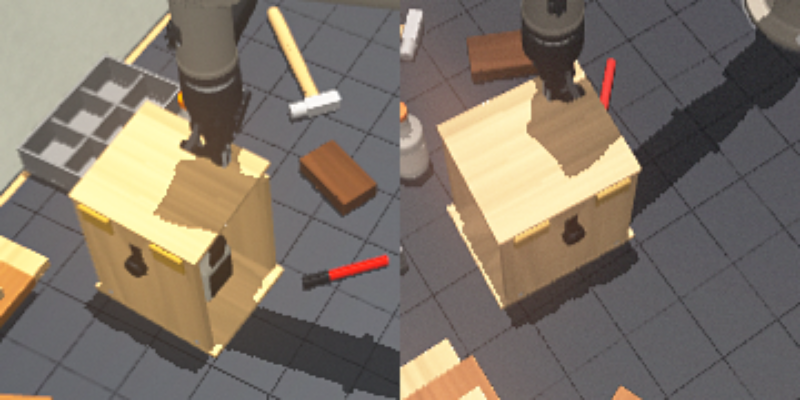

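```bash
python3 - <<'E'
from h import *
import cv2
robot.line_to(W(-.065,.31),o,velocity=.15)
robot.line_to(W(-.068,.295,0),o,velocity=.15,f_stop=10)
robot.pause(.2); f0=robot.current_contact_force()[2]
z=.293; n=0
while z>.256:
    z-=.002; hit=robot.line_to(W(-.068,z,0),o,velocity=.015,f_stop=28)
    f=robot.current_contact_force()[2]-f0
    print(round(z,3),round(robot.current_tool_pos()[2],4),round(f,1),hit)
    if hit or (f>22 and z<.266): break
robot.line_to(W(-.068,.36,0),o,velocity=.15)
robot.pause(.5);print(robot.current_time_s())
robot.line_to(W(-.15,.42,-.1),o,velocity=.25)
a=vision.grab_frame("side")[110:290,95:275,::-1];b=vision.grab_frame("scene")[190:370,190:370,::-1]
cv2.imwrite("pics/l2.png",cv2.resize(np.hstack([a,b]),(800,400),interpolation=cv2.INTER_CUBIC))
E
```

```text
0.291 0.2908 -0.0 False
0.289 0.2888 -0.8 False
0.287 0.2869 0.1 False
0.285 0.2849 0.1 False
0.283 0.2828 -0.4 False
0.281 0.2808 -0.7 False
0.279 0.2788 -0.7 False
0.277 0.2768 -0.1 False
0.275 0.2752 1.0 False
0.273 0.2746 6.1 False
0.271 0.2738 10.0 False
0.269 0.272 10.0 False
0.267 0.2686 6.3 False
0.265 0.2649 1.1 False
0.263 0.2632 2.7 False
0.261 0.263 8.6 False
0.259 0.2629 15.2 False
0.257 0.2628 20.2 False
0.255 0.2627 26.7 False
31.3
```

View pics/l2.png

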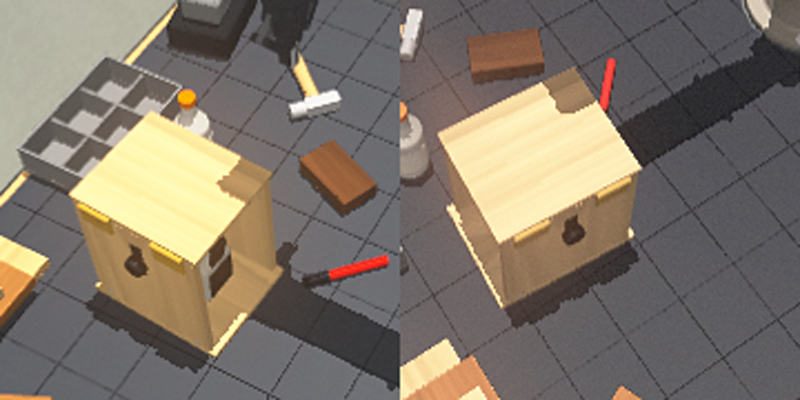

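The catch gave way at about 10 N. The lid then seated hard at 0.2627 − 0.017 = 0.246 m, the height it should have when shut, and the muffs still hang inside.

```bash
python3 -c "
from h import *
print(workorder.close_job())"
```

```text
the job is handed in; nothing more can be done
None
```

The ear defenders are hanging on the rail, one cup on each side. The lid is pressed shut past its catch, and the job was handed in at about 32 s of the 69 s allowed, with the other things left where they were.

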